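# Line up the laundry supplies along the worktop rail

## Task

Clear the folding space on the laundry worktop by pushing, without picking anything up: first slide the flat carton into the corner of the low wooden rail, its long side flush against the long rail and its end against the end stop. Then slide the round metal tin up against the long rail next to the carton, so that it touches both. Push smoothly, keep both standing upright, leave everything else where it is, and finish with the hand clear.

Things in the scene. Friction and masses are not known exactly. Their poses are not given: they have to be found in the camera images.
- rail: Fixed L-shaped rail of slippery waxed wood, 18 mm high, 14 mm thick, turned up to 0.12 rad. Origin on the worktop at its inner corner. Its x axis points away from the robot, square into the long arm, whose inner face is the plane x = 0, from y = 0 to y = -520 mm. The end stop (short arm) has its inner face in the plane y = 0, from x = 0 to x = -100 mm. The free side is x < 0, y < 0.
- carton: Closed flat cardboard carton with pale paper patches, 70 mm (its x) by 110 mm (its y) by 60 mm high, 0.3 to 0.55 kg, loose in front of the rail; origin at the centre of its underside. Starts turned up to 0.4 rad from the world axes, long side roughly along the rail. Seated, its origin is at x = -35, y = -55 mm in the rail's frame.
- tin: Plain round metal tin with lid, 70 mm diameter, 65 mm high, 0.22 to 0.41 kg, loose in front of the rail, left or right of the carton; origin at the centre of its underside. In place its origin is at x = -35, y = -145 mm in the rail's frame.
- peg: Bystander: wooden clothes peg lying between carton and tin, 72 x 12 x 15 mm, length along its x; origin under its centre.
- brush: Bystander: hand brush lying on the right (-y) part of the worktop, handle towards the robot, about 200 mm long, 42 mm wide, 20 mm high; origin under its middle.
- cup: Bystander: small blue dosing cup, 56 mm wide, 45 mm high, behind the rail; origin under its centre.
- spray: Bystander: white spray bottle, 64 mm wide, 190 mm high, left (+y) of the rail; origin under its centre.
- jar: Bystander: glass jar with wooden cap, 64 mm wide, 95 mm high, behind the rail; origin under its centre.
- soapbox: Bystander: white upright packet, 50 x 75 x 95 mm, behind the rail; origin under its centre.

How it is judged:
On the way, in this order (a step that is already met when the one before it is completed fails the run):
1. the carton is in the rail's corner, flush against both arms (x of carton in the frame of rail above -0.041 m and y of carton in the frame of rail between -0.062 and -0.048 m and angle between the x axis of carton and the x axis of rail, either way round below 0.07 rad), for 0.2 s.
2. the tin is against the long rail and the carton (x of tin in the frame of rail above -0.042 m and y of tin in the frame of rail below -0.13 m and horizontal distance between tin and carton below 0.097 m), for 0.2 s.
At the end, for the whole second after the job is handed in: Carton in the rail's corner: gap under 6 mm to the long arm and under 7 mm to the end stop, square to the rail within 0.07 rad. Tin beside it on the free side: within 7 mm of the long arm and 7 mm of the carton. Both upright on the worktop and at rest (all of step 1 and all of step 2 and x of each of carton, tin in the frame of rail below -0.028 m and height (world z) of each of carton, tin below 0.005 m and angle between each of carton, tin's own z axis and vertical below 0.08 rad and linear speed of each of carton, tin below 0.01 m/s); the robot touches nothing.
It fails at once if the carton or the tin is lifted off the worktop (12 mm) (height (world z) of any of carton, tin above 0.012 m).
It fails at once if the carton or the tin is tipped (0.25 rad) (angle between any of carton, tin's own z axis and vertical above 0.25 rad).
It fails at once if the carton or the tin is knocked along instead of pushed smoothly (over 0.5 m/s) (linear speed of any of carton, tin above 0.5 m/s).
It fails at once if one of the other things is displaced by more than 25 mm (distance of any of peg, brush, cup, spray, jar, soapbox from where it was at the start of the episode above 0.025 m).
It also fails if it takes over 64 s, if anything falls off the work surface, if the arm or the gripper's body presses on something with over 40 N, if the wrist force passes 120 N, or if a joint passes its speed limit or range.

## Robot

A 6-joint arm with a two-finger parallel gripper is mounted at the origin on the work surface. World frame = base frame: x ahead of the robot, y to its left, z up, the work surface at z = 0. Lengths are in m, angles in rad, forces in N, time in s.
With the tool pointing down it reaches from about 0.35 to 0.725 m from the base axis. Payload 4.3 kg.
Tool frame: the origin (TCP) lies on the front face of the gripper's body, between the roots of the fingers; the fingertips stand 73 mm ahead of it and the grasp point (between the pads) lies 54 mm ahead of it (robot.hold_point_z is the distance from the TCP to the grasp point, in m); z points along the fingers, y is the line along which they close (so a half turn about z gives the same grasp; the last joint's range is limited). The gripper opens to 85 mm and grips with 20 to 120 N. Pads are 22 mm wide; open, the fingers measure 114 mm over their backs; the gripper's body (76 mm by 85 mm) begins 54 mm behind the grasp point. The pads swing forward as they close: fully open they stand 13 mm farther back than shut.
Start: joints at [-1.385, 0.377, 0.081, 1.274, 0, 1.46], TCP at [0.168, -0.55, 0.304] pointing down, gripper open.
Joint ranges: [-2.72, 2.72], [-0.84, 1.66], [-1.02, 1.22], [-1.77, 2.12], [-1.37, 1.28], [-3.14, 3.14]. Speed limits (rad/s): [2.57, 2.57, 3.14, 3.14, 3.14, 3.14].

## Interface

Orientations are given as a 3x3 rotation matrix whose columns are the frame's x, y, z axes.
In Python, from station import robot gives the robot as it stands.
- The arm moves only by the shell command python3 -m creep 'ROWS' [FORCE]. ROWS is a JSON object whose one key "targets" holds a list of rows, each a list of 5 numbers: the opening, from 0 (shut) to 1 (fully open), then the shift along the tool's x, y, z in cm, then the turn about the tool's z in rad. A call has exactly 10 rows; each row is the pose to reach, as a shift and turn from the pose commanded when the call began, along the tool's axes at that moment; what a row does not reach only later rows make up. A row lasts 1/12 s, in which the tool goes at most 41.7 mm and 7.16 degrees, less where a joint would pass 70% of its speed; a pose out of reach is approached as far as the arm can. A call with a gripper value outside its range is refused whole. The fingers move at their own pace and stop on an object; FORCE is the grip in N (left out, the last holds). Time passes only in rows, so rows that repeat a pose let the fingers close, or fill a call up. It gives the time, the measured TCP pose, the force, the opening and the grip force at its end, in the units of the state.
- robot.get_obs(): the state, without advancing time (a new reading comes with each control period).
- robot.camera(name): name is "scene" or "top"; returns (picture, depth): 420x560x3 uint8, red, green, blue; 420x560 float32, m along the optical axis (not along the pixel's ray), 0 where there is no reading.
- robot.camera_params(name): a dict with "mtx" (3x3 intrinsics, pixels), "extrinsics" (4x4, takes a point from world to camera coordinates). Camera axes: x right, y up, looking along -z (the intrinsics and any distortion apply to the point x, -y, -z); pixel columns grow to the right and rows downward; lengths in m; the calibration is good to about 2 mm. A picture is of the moment at which its call begins. camera_params takes no time and is no camera call.
- robot.finish_job(): hands the job in; it is judged then, once.
Trained networks look in the newest picture that a camera, given by its name, has taken for a name from the list of things; names that differ only in an ending like _2 or _b are one class to them, and where a whole thing is asked for, a point or a joint stands for the part that bears it (a point fixed in the world has none). Each returns a list of dicts, best first, with "score" (0 to 1); they miss things now and then, are a little off and sometimes report something else, mostly with a low value. They report only what shows in the picture. A call takes as long as a camera call.
- robot.look_for(camera, label): "location" ([x, y, z] in m, in the coordinates of the camera as it stood for that picture, good to about 4 mm: the middle of the surface that is visible of it).
- robot.regions_of(camera, label): "region" (420x560 bool, what is visible of it).
The state is a dict: "time": time; "q": joint angles; "qd": joint speeds; "joint_torque": joint torques, N m; "eef_pos": TCP position; "eef_rot": TCP orientation; "wrist_force": force on the tool from outside, world axes, zero at the start; "wrist_torque": the same for the moment, N m; "width": opening from 0.0 (shut) to 1.0 (fully open); "gripper_force": force on a finger pad.
Only numpy, scipy, OpenCV 4.12 (cv2) and the standard library are available. Lean on these libraries where they do the work, as an engineer would, in place of code of your own. Each camera call takes 0.05 s, during which the arm holds its last target. There are 200 camera calls.

## Working session

There is one attempt and no reset: what is moved stays moved. The work goes in short steps, Python scripts to look and compute and a shell command to move; the robot and the scene stay as the last step left them, time stands still between calls to the robot, and variables do not carry over. Pictures are saved under pics/ and viewed, at most 10 in all, crops included, and the job is handed in when it is done.

```bash
mkdir -p pics; ls
cat > h.py <<'E'
import numpy as np, cv2
from station import robot
def cloud(name):
    im,d=robot.camera(name); p=robot.camera_params(name); K=p["mtx"]; E=np.array(p["extrinsics"])
    v,u=np.mgrid[:420,:560]; x=(u-K[0][2])/K[0][0]*d; y=(v-K[1][2])/K[1][1]*d
    c=np.stack([x,-y,-d,np.ones_like(d)],-1); w=c@np.linalg.inv(E).T
    w=w[...,:3]; w[d==0]=np.nan
    return im,w
def toworld(name,c):
    E=np.array(robot.camera_params(name)["extrinsics"]); return (np.linalg.inv(E)@np.r_[c,1])[:3]
E
python3 - <<'E'
from h import *
o=robot.get_obs(); print(o['time'],o['eef_pos'].round(3) if hasattr(o['eef_pos'],'round') else o['eef_pos'],o['eef_rot'],o['wrist_force'])
for n in("top","scene"):
    im,w=cloud(n); cv2.imwrite(f"pics/{n}0.png",im[...,::-1])
    for l in "rail carton tin peg brush cup spray jar soapbox".split():
        r=robot.regions_of(n,l)
        if not r: print(n,l,'none'); continue
        m=r[0]["region"]; P=w[m]; P=P[~np.isnan(P[:,0])]
        zt=np.percentile(P[:,2],90); T=P[abs(P[:,2]-zt)<.006]
        rect=cv2.minAreaRect((T[:,:2]*1000).astype(np.float32))
        print(n,l,round(r[0]["score"],2),len(P),'ztop',round(zt,3),'rect',np.round(rect[0],1),np.round(rect[1],1),round(rect[2],1))
E
```

```text
pics
0.0 [ 0.168 -0.55   0.303] [[ 9.56569508e-01  2.91504100e-01 -3.69181813e-04]
 [ 2.91504256e-01 -9.56567566e-01  1.93925062e-03]
 [ 2.12152159e-04 -1.96264609e-03 -9.99998052e-01]] [-0.19691551  0.43141949  0.25693014]
top rail 0.94 1816 ztop 0.02 rect [582.4 -52.2] [110.3 537. ] 0.8
top carton 0.92 1680 ztop 0.063 rect [463.7  42.7] [110.3  70. ] 72.9
top tin 0.93 962 ztop 0.067 rect [ 497.  -185.2] [69.5 69.3] 46.1
top peg 0.62 146 ztop 0.017 rect [436.3 -60.5] [67.2 11.6] 7.5
top brush 0.55 1271 ztop 0.022 rect [ 434.6 -405.6] [198.9  42.8] 1.1
top cup 0.82 459 ztop 0.045 rect [762.9 -10.5] [53.8 53.2] 31.5
top spray 0.61 1446 ztop 0.188 rect [466.  350.2] [64.2 21.9] 25.7
top jar 0.87 799 ztop 0.097 rect [ 780.3 -152.4] [53.1 54.3] 88.5
top soapbox 0.88 1148 ztop 0.096 rect [783.8 158.6] [50.5 74.8] 6.6
scene rail 0.74 1735 ztop 0.02 rect [622.8 -46. ] [111.7 539.6] 9.3
scene carton 0.82 1360 ztop 0.062 rect [465.   42.6] [110.2  72.5] 72.7
scene tin 0.86 890 ztop 0.067 rect [ 498.5 -185.5] [68.3 70.8] 88.5
scene peg 0.63 110 ztop 0.016 rect [436.7 -61.4] [69.2 11.5] 5.6
scene brush 0.72 907 ztop 0.021 rect [ 435.1 -406.3] [203.3  41.3] 2.0
scene cup 0.61 490 ztop 0.045 rect [763.9 -10.9] [53.  53.6] 33.3
scene spray 0.82 1305 ztop 0.184 rect [469.3 350. ] [64.1 24.2] 22.3
scene jar 0.85 959 ztop 0.096 rect [ 782.1 -154.1] [54.8 54.5] 22.1
scene soapbox 0.65 1216 ztop 0.096 rect [785.4 157.2] [51.1 76.4] 6.5
```

```bash
cat >> h.py <<'E'
def pts(n,l,w,lo,hi):
    m=robot.regions_of(n,l)[0]["region"]; P=w[m]; return P[(P[:,2]>lo)&(P[:,2]<hi)]
E
python3 - <<'E'
from h import *
for n in("top","scene"):
    im,w=cloud(n); P=pts(n,"rail",w,.012,.024)*1000
    # long arm: robust line x=a+b*y
    best=max(((np.sum(abs(P[:,0]-a-b*P[:,1])<8),a,b) for a in range(540,680,1) for b in np.arange(-.14,.141,.005)))
    _,a,b=best; L=P[abs(P[:,0]-a-b*P[:,1])<9]; b,a=np.polyfit(L[:,1],L[:,0],1)
    L=P[abs(P[:,0]-a-b*P[:,1])<9]; b,a=np.polyfit(L[:,1],L[:,0],1)
    th=-np.arctan(b); R=np.array([[np.cos(th),-np.sin(th)],[np.sin(th),np.cos(th)]])
    c=np.array([a,0]); Q=(P[:,:2]-c)@R   # rail-frame, x=0 centre line of long arm
    S=Q[(Q[:,0]<-15)]
    d=Q[abs(Q[:,0])<10]
    print(n,'th',th.round(4),'arm thick',np.percentile(d[:,0],[1,99]).round(1),'y range',np.percentile(d[:,1],[0,100]).round(1),
     'stop y',np.percentile(S[:,1],[2,50,98]).round(1),'stop xmin',S[:,0].min().round(1), len(S))
    y0=np.median(S[:,1])-7; print('origin',c+R@np.array([-7,y0]))
E
```

```text
top th -0.1818 arm thick [-9.9  9.6] y range [-433.8 -390.2] stop y [-442.2 -425.5 -398.3] stop xmin -146.3 643
origin [ 475.366148   -424.15032005]
scene th -0.0245 arm thick [-8.5  6.5] y range [-318.2  212.8] stop y [198.9 205.  212.9] stop xmin -104.6 145
origin [624.02933661 198.08413137]
```

View pics/top0.png

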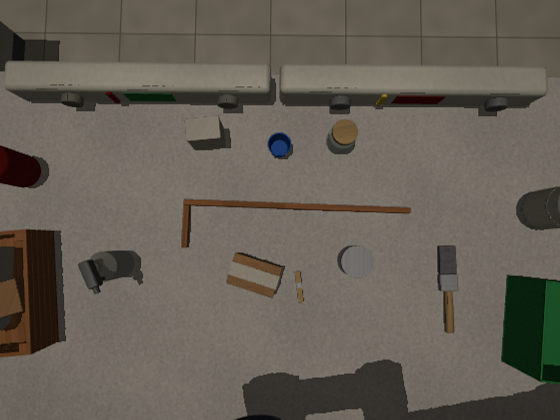

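View pics/scene0.png

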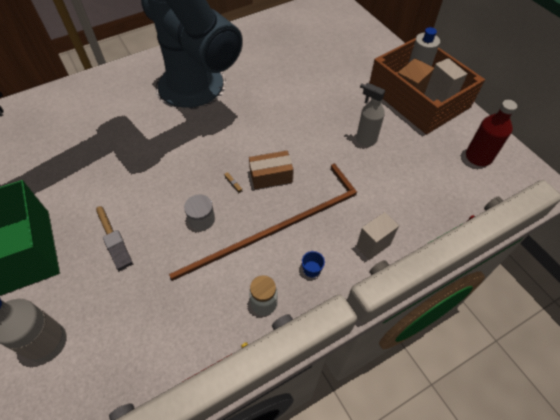

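The top view shows the rail corner at about (187,203), with its far end at (410,211). The carton is at (254,274), the peg at (299,286), the tin at (357,261) and the brush at (447,285). The scene view agrees. I'll move to a point behind the carton and re-measure the rail in the top view on the way.

```bash
python3 -m creep '{"targets":[[0.6,3.1,-2.2,0,0.032],[0.6,6.2,-4.4,0,0.064],[0.6,9.3,-6.6,0,0.096],[0.6,12.4,-8.8,0,0.128],[0.6,15.5,-11,0,0.16],[0.6,18.6,-13.2,0,0.192],[0.6,21.7,-15.4,0,0.224],[0.6,24.8,-17.6,0,0.256],[0.6,27.9,-19.8,0,0.288],[0.6,31,-22,0,0.32]]}'
cat >> h.py <<'E'
def rail(n,im,w):
    for r in robot.regions_of(n,"rail"):
        P=w[r["region"]]*1000; P=P[(P[:,2]>10)&(P[:,2]<26)]
        if np.ptp(P[:,1])>400: break
    b,a=max(((np.sum(abs(P[:,0]-a-b*P[:,1])<7),b,a) for a in range(540,680) for b in np.arange(-.14,.141,.005)))[1:]
    for _ in range(3):
        L=P[abs(P[:,0]-a-b*P[:,1])<9]; b,a=np.polyfit(L[:,1],L[:,0],1)
    th=-np.arctan(b); R=np.array([[np.cos(th),-np.sin(th)],[np.sin(th),np.cos(th)]])
    Q=(P[:,:2]-[a,0])@R; S=Q[Q[:,0]<-25]; y0=np.median(S[:,1])-7; d=Q[abs(Q[:,0])<10]
    print(n,'th',round(th,4),'arm x',np.percentile(d[:,0],[1,99]).round(1),'y ends',np.ptp(d[:,1]).round(1),'origin',([a,0]+R@np.array([-7,y0])).round(1))
E
python3 - <<'E'
from h import *
for n in("top","scene"):
    im,w=cloud(n); rail(n,im,w)
o=robot.get_obs(); print(o['time'],o['eef_pos'],o['eef_rot'])
E
```

```text
time: 2.03
eef_pos: [0.4008, -0.2476, 0.3042]
eef_rot: [[1.0, -0.026, 0.001], [-0.026, -1.0, -0.001], [0.001, 0.001, -1.0]]
wrist_force: [1.0, -1.5, -0.1]
width: 0.606
gripper_force: 0.0
top th -0.0227 arm x [-7.   7.2] y ends 530.7 origin [620.6 197.9]
scene th -0.0259 arm x [-9.   6.6] y ends 533.1 origin [624.4 197.1]
2.2333 [ 0.40048203 -0.24852422  0.30400772] [[ 9.99774475e-01 -2.12364555e-02 -1.11684353e-04]
 [-2.12365251e-02 -9.99774259e-01 -6.64178000e-04]
 [-9.75543542e-05  6.66399999e-04 -9.99999773e-01]]
```

```bash
python3 -m creep '{"targets":[[0.6,-0.3,-3.6,0,0],[0.6,-0.6,-7.2,0,0],[0.6,-0.9,-10.8,0,0],[0.6,-1.2,-14.4,1,0],[0.6,-1.5,-18,2,0],[0.6,-1.8,-21.6,3.5,0],[0.6,-2,-25,5,0],[0.6,-2.2,-27.5,7,0],[0.6,-2.2,-29,9,0],[0.6,-2.2,-29.1,11,0]]}'
python3 -m creep '{"targets":[[0.6,0,0,2,0],[0.6,0,0,4,0],[0.6,0,0,6,0],[0.6,0,0,7.5,0],[0.6,0,0,9,0],[0.6,0,0,10,0],[0.6,0,0,10.6,0],[0.6,0,0,10.9,0],[0.6,0,0,10.9,0],[0.6,0,0,10.9,0]]}'
```

```text
time: 3.07
eef_pos: [0.385, 0.0431, 0.1933]
eef_rot: [[1.0, -0.023, 0.001], [-0.023, -1.0, 0.0], [0.001, -0.0, -1.0]]
wrist_force: [0.5, -0.3, -0.5]
width: 0.6
gripper_force: 0.0
time: 3.9
eef_pos: [0.3855, 0.0417, 0.0853]
eef_rot: [[1.0, -0.025, 0.001], [-0.025, -1.0, -0.0], [0.001, 0.0, -1.0]]
wrist_force: [-0.5, -0.1, 0.2]
width: 0.599
gripper_force: 0.0
```

```bash
python3 -m creep '{"targets":[[0.6,0.5,0,0,0],[0.6,1.1,0,0,0],[0.6,1.8,0,0,0],[0.6,2.5,0,0,0],[0.6,3.2,0,0,0],[0.6,3.9,0,0,0],[0.6,4.6,0,0,0],[0.6,5.3,0,0,0],[0.6,6,0,0,0],[0.6,6.7,0,0,0]]}'
python3 -m creep '{"targets":[[0.6,0.7,0,0,0],[0.6,1.4,0,0,0],[0.6,2.1,0,0,0],[0.6,2.8,0,0,0],[0.6,3.5,0,0,0],[0.6,4.2,0,0,0],[0.6,4.9,0,0,0],[0.6,5.6,0,0,0],[0.6,6,0,0,0],[0.6,6.2,0,0,0]]}'
cat >> h.py <<'E'
O=np.array([622.3,197.5]); TH=-.0245; RR=np.array([[np.cos(TH),-np.sin(TH)],[np.sin(TH),np.cos(TH)]])
def things(n,ls,save=None):
    im,w=cloud(n)
    if save: cv2.imwrite(f"pics/{save}.png",im[...,::-1])
    for l in ls:
        for r in robot.regions_of(n,l)[:1]:
            P=w[r["region"]]*1000; P=P[P[:,2]<75]; zt=np.percentile(P[:,2],85); T=P[abs(P[:,2]-zt)<6]
            c,s,a=cv2.minAreaRect(T[:,:2].astype(np.float32)); 
            if s[0]<s[1]: a-=90
            print(n,l,round(r["score"],2),'ztop',zt.round(1),'world',np.round(c,1),np.round(s,1),'long axis deg',round(a,1),'railframe',((np.array(c)-O)@RR).round(1))
E
python3 - <<'E'
from h import *
for n in("top","scene"): things(n,["carton","tin","peg"],n+"1")
o=robot.get_obs(); print(o['time'],o['eef_pos'],o['wrist_force'])
E
```

```text
time: 4.73
eef_pos: [0.4522, 0.0407, 0.0847]
eef_rot: [[1.0, -0.024, -0.001], [-0.024, -1.0, 0.0], [-0.001, -0.0, -1.0]]
wrist_force: [-3.7, -0.3, 0.4]
width: 0.599
gripper_force: 0.0
time: 5.57
eef_pos: [0.5151, 0.039, 0.085]
eef_rot: [[1.0, -0.024, 0.001], [-0.024, -1.0, -0.0], [0.001, 0.0, -1.0]]
wrist_force: [-2.7, -0.6, 0.1]
width: 0.601
gripper_force: 0.0
top carton 0.62 ztop 62.0 world [586.1  37.5] [106.2  24.6] long axis deg 87.6 railframe [ -32.2 -160.9]
top tin 0.68 ztop 65.4 world [768.4 145.4] [39.3 87.7] long axis deg -49.7 railframe [147.3 -48.5]
top peg 0.64 ztop 16.9 world [433.9 -61. ] [66.7  9.6] long axis deg 6.3 railframe [-182.1 -263. ]
scene carton 0.68 ztop 61.5 world [563.5  38.7] [112.4  73.4] long axis deg 87.9 railframe [ -54.9 -160.2]
scene tin 0.55 ztop 66.2 world [ 497.4 -185.2] [69.4 71.9] long axis deg -7.0 railframe [-115.5 -385.6]
5.9667 [0.51461927 0.03902693 0.08525762] [ 0.02225613  0.19095737 -0.55314519]
```

```bash
python3 -m creep '{"targets":[[0.6,0.4,0,0,0],[0.6,0.8,0,0,0],[0.6,1.2,0,0,0],[0.6,1.4,0,0,0],[0.6,1.5,0,0,0],[0.6,1.6,0,0,0],[0.6,1.7,0,0,0],[0.6,1.7,0,0,0],[0.6,1.8,0,0,0],[0.6,1.8,0,0,0]]}'
python3 - <<'E'
from h import *
things("scene",["carton"])
o=robot.get_obs(); print(o['time'],o['eef_pos'],o['wrist_force'])
E
```

```text
time: 6.8
eef_pos: [0.5321, 0.0386, 0.0849]
eef_rot: [[1.0, -0.024, 0.0], [-0.024, -1.0, -0.0], [0.0, 0.0, -1.0]]
wrist_force: [-2.9, -0.2, 0.5]
width: 0.601
gripper_force: 0.0
scene carton 0.78 ztop 61.8 world [581.7  38.6] [113.8  73.8] long axis deg 88.4 railframe [ -36.7 -159.8]
6.9 [0.53210265 0.03863769 0.08487153] [-2.80107942  0.83129647 -0.06379008]
```

```bash
python3 -m creep '{"targets":[[0.6,0.1,0,0,0],[0.6,0.2,0,0,0],[0.6,0.2,0,0,0],[0.6,0.2,0,0,0],[0.6,0.2,0,0,0],[0.6,0.2,0,0,0],[0.6,0.2,0,0,0],[0.6,0.2,0,0,0],[0.6,0.2,0,0,0],[0.6,0.2,0,0,0]]}'
python3 -m creep '{"targets":[[0.6,-0.5,0,0,0],[0.6,-1.5,0,0,0],[0.6,-2.5,0,0,0],[0.6,-3,0,-1,0],[0.6,-3,0,-3,0],[0.6,-3,0,-5.5,0],[0.4,-3,0,-8,0],[0.2,-3,0,-9.5,0],[0.2,-3,0,-10,0],[0.2,-3,0,-10,0]]}'
python3 - <<'E'
from h import *
things("scene",["carton"])
o=robot.get_obs(); print(o['time'],o['eef_pos'],o['wrist_force'],o['q'])
E
```

```text
time: 7.73
eef_pos: [0.5342, 0.0386, 0.0849]
eef_rot: [[1.0, -0.024, 0.0], [-0.024, -1.0, -0.0], [0.0, 0.0, -1.0]]
wrist_force: [-2.0, 0.3, 0.1]
width: 0.602
gripper_force: 0.0
time: 8.57
eef_pos: [0.5057, 0.0392, 0.1872]
eef_rot: [[1.0, -0.024, 0.005], [-0.024, -1.0, -0.0], [0.005, 0.0, -1.0]]
wrist_force: [-0.2, 0.3, -0.4]
width: 0.2
gripper_force: 0.0
scene carton 0.85 ztop 61.7 world [584.1  37.3] [112.5  72.5] long axis deg 89.4 railframe [ -34.2 -161.1]
8.6667 [0.50397445 0.03929727 0.18461891] [-0.62214573  0.66954791 -0.09887391] [-4.77012211e-02  3.09107307e-01 -3.37785464e-01  9.23699448e-01
 -6.86662528e-05  3.11817165e+00]
```

```bash
python3 -m creep '{"targets":[[0.2,0.8,0.8,0,-0.12],[0.2,1.6,1.7,0,-0.24],[0.2,2.4,2.6,0,-0.36],[0.2,3.2,3.4,0,-0.48],[0.2,4,4.3,0,-0.6],[0.2,4.8,5.2,0,-0.72],[0.2,5.6,6,0,-0.84],[0.2,6.4,6.9,0,-0.96],[0.2,7.2,7.8,0,-1.08],[0.2,7.8,8.5,0,-1.2]]}'
python3 -m creep '{"targets":[[0.2,0,0,0,-0.12],[0.2,0,0,0,-0.24],[0.2,0,0,1,-0.37],[0.2,0,0,3,-0.37],[0.2,0,0,5,-0.37],[0.2,0,0,7,-0.37],[0.2,0,0,8.5,-0.37],[0.2,0,0,9.5,-0.37],[0.2,0,0,10,-0.37],[0.2,0,0,10,-0.37]]}'
```

```text
time: 9.5
eef_pos: [0.5796, -0.0481, 0.1829]
eef_rot: [[0.38, 0.925, -0.003], [0.925, -0.38, 0.0], [-0.001, -0.003, -1.0]]
wrist_force: [-0.7, -0.6, 0.5]
width: 0.199
gripper_force: 0.0
time: 10.33
eef_pos: [0.5786, -0.0473, 0.083]
eef_rot: [[0.025, 1.0, -0.004], [1.0, -0.025, 0.001], [0.001, -0.004, -1.0]]
wrist_force: [-1.0, -0.6, -0.6]
width: 0.2
gripper_force: 0.0
```

```bash
python3 -m creep '{"targets":[[0.2,0.5,0,0,0],[0.2,1.1,0,0,0],[0.2,1.8,0,0,0],[0.2,2.5,0,0,0],[0.2,3.2,0,0,0],[0.2,3.9,0,0,0],[0.2,4.6,0,0,0],[0.2,5.3,0,0,0],[0.2,6,0,0,0],[0.2,6.7,0,0,0]]}'
python3 - <<'E'
from h import *
things("scene",["carton"])
o=robot.get_obs(); print(o['time'],o['eef_pos'],o['wrist_force'])
E
python3 -m creep '{"targets":[[0.2,0.6,0,0,0],[0.2,1.2,0,0,0],[0.2,1.8,0,0,0],[0.2,2.4,0,0,0],[0.2,3,0,0,0],[0.2,3.5,0,0,0],[0.2,4,0,0,0],[0.2,4.3,0,0,0],[0.2,4.5,0,0,0],[0.2,4.5,0,0,0]]}'
python3 - <<'E'
from h import *
things("scene",["carton"],"scene2")
o=robot.get_obs(); print(o['time'],o['eef_pos'],o['wrist_force'])
E
```

```text
time: 11.17
eef_pos: [0.5816, 0.0201, 0.0849]
eef_rot: [[0.025, 1.0, -0.0], [1.0, -0.025, -0.0], [-0.0, -0.0, -1.0]]
wrist_force: [-0.3, -4.0, 1.4]
width: 0.201
gripper_force: 0.0
scene carton 0.84 ztop 61.8 world [585.8  95.2] [95.3 68.9] long axis deg 89.5 railframe [ -34.  -103.2]
11.2667 [0.58131729 0.02127872 0.08462844] [-0.60100957 -1.50532591  0.09661182]
time: 12.1
eef_pos: [0.5827, 0.0652, 0.0849]
eef_rot: [[0.024, 1.0, -0.0], [1.0, -0.024, 0.001], [0.001, -0.0, -1.0]]
wrist_force: [-0.7, -1.3, 1.1]
width: 0.199
gripper_force: 0.0
scene carton 0.78 ztop 61.8 world [586.  142.6] [94.6 71.4] long axis deg 89.7 railframe [-34.9 -55.8]
12.2 [0.58291504 0.06489239 0.08503086] [-0.54697412  0.23060268  0.19758594]
```

View pics/scene2.png

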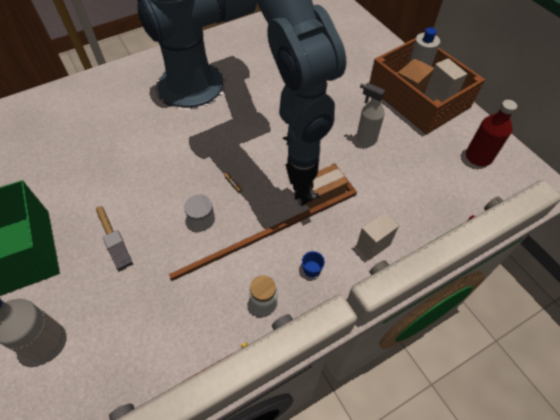

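In the scene picture the carton at (328,180) is flush along the rail. Its end is still about 9 mm short of the stop, because the gripper hides part of it. I'll push the rest gently.

```bash
python3 -m creep '{"targets":[[0.2,0.3,0,0,0],[0.2,0.5,0,0,0],[0.2,0.6,0,0,0],[0.2,0.7,0,0,0],[0.2,0.8,0,0,0],[0.2,0.9,0,0,0],[0.2,0.9,0,0,0],[0.2,1,0,0,0],[0.2,1,0,0,0],[0.2,1,0,0,0]]}'
python3 -m creep '{"targets":[[0.2,0.1,0,0,0],[0.2,0.1,0,0,0],[0.2,-1,0,0,0],[0.2,-2.5,0,0,0],[0.2,-4,0,0,0],[0.2,-5,0,-2,0],[0.2,-6,0,-5,0],[0.2,-7,0,-8,0],[0.2,-8,0,-10,0],[0.2,-9,0,-10,0]]}'
python3 - <<'E'
from h import *
for n in ("scene","top"): things(n,["carton","tin","peg"],n+"3")
o=robot.get_obs(); print(o['time'],o['eef_pos'],o['wrist_force'],o['q'])
E
```

```text
time: 13.03
eef_pos: [0.5832, 0.0744, 0.085]
eef_rot: [[0.025, 1.0, 0.0], [1.0, -0.025, -0.0], [-0.0, 0.0, -1.0]]
wrist_force: [-0.2, -4.2, 1.5]
width: 0.197
gripper_force: 0.0
time: 13.87
eef_pos: [0.5833, -0.0162, 0.1896]
eef_rot: [[0.025, 1.0, 0.008], [1.0, -0.025, 0.001], [0.001, 0.008, -1.0]]
wrist_force: [0.7, -0.2, 0.5]
width: 0.198
gripper_force: 0.0
scene carton 0.56 ztop 61.6 world [585.1 143.9] [111.2  72.6] long axis deg 89.0 railframe [-35.9 -54.5]
scene tin 0.57 ztop 66.5 world [ 497.9 -185.1] [70. 70.] long axis deg -64.1 railframe [-115.  -385.5]
scene peg 0.5 ztop 19.3 world [624.5 -54.7] [530.7  22. ] long axis deg 89.3 railframe [   8.3 -252.1]
top carton 0.71 ztop 61.8 world [584.  145.2] [106.7  69.9] long axis deg 88.1 railframe [-37.1 -53.2]
top tin 0.96 ztop 67.3 world [ 497.7 -184.7] [68.  69.1] long axis deg -88.6 railframe [-115.2 -385.1]
14.2667 [ 0.57988469 -0.0148501   0.18346677] [ 0.40200355 -0.56027633 -0.30598892] [-1.35090462e-01  4.49821627e-01 -1.27437217e-01  9.96303814e-01
  3.52955291e-04  1.45991590e+00]
```

View pics/top3.png

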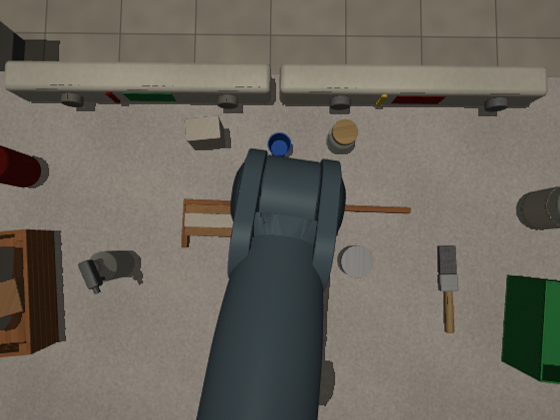

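The top picture shows the carton in the corner at (208,217) against both arms, with the tin untouched at (357,261). Next I'll push the tin along one diagonal, nested between the two fingertips.

```bash
python3 -m creep '{"targets":[[0.3,-2.6,-1.1,0,0.04],[0.4,-5.2,-2.2,0,0.08],[0.45,-7.8,-3.3,0,0.12],[0.45,-10.4,-4.4,0,0.16],[0.45,-13,-5.5,0,0.2],[0.45,-15.6,-6.6,0,0.24],[0.45,-18.2,-7.7,0,0.28],[0.45,-20.8,-8.8,0,0.32],[0.45,-23.2,-9.8,0,0.32],[0.45,-23.2,-9.8,0,0.32]]}'
python3 -m creep '{"targets":[[0.45,0,0,1,0],[0.45,0,0,2.5,0],[0.45,0,0,4,0],[0.45,0,0,5.5,0],[0.45,0,0,7,0],[0.45,0,0,8.3,0],[0.45,0,0,9.2,0],[0.45,0,0,9.8,0],[0.45,0,0,9.9,0],[0.45,0,0,9.9,0]]}'
python3 - <<'E'
from h import *
things("scene",["carton","tin","peg"],"scene4")
o=robot.get_obs(); p=np.array(o['eef_pos']); print(o['time'],p,o['wrist_force'],np.array(o['eef_rot'])[:2,0],(p[:2]*1000-O)@RR)
E
```

```text
time: 15.1
eef_pos: [0.4755, -0.2482, 0.1844]
eef_rot: [[0.342, 0.94, -0.001], [0.94, -0.342, -0.002], [-0.002, -0.001, -1.0]]
wrist_force: [-0.0, -0.1, 0.1]
width: 0.448
gripper_force: 0.0
time: 15.93
eef_pos: [0.477, -0.2445, 0.0855]
eef_rot: [[0.337, 0.941, -0.001], [0.941, -0.337, 0.0], [0.0, -0.001, -1.0]]
wrist_force: [-0.5, 0.9, -0.0]
width: 0.453
gripper_force: 0.0
scene carton 0.65 ztop 61.8 world [585.5 143.9] [113.1  72.1] long axis deg 88.7 railframe [-35.5 -54.5]
scene tin 0.76 ztop 66.3 world [ 499.3 -184.7] [69.1 69.2] long axis deg -75.6 railframe [-113.6 -385.1]
scene peg 0.51 ztop 16.0 world [437.5 -60. ] [73.1 12.9] long axis deg 6.2 railframe [-178.5 -261.9]
16.1333 [ 0.47761181 -0.24541097  0.08670186] [-0.36584988 -0.90785947 -0.92640246] [0.33818901 0.94107811] [-133.79453231 -446.32255785]
```

```bash
python3 -m creep '{"targets":[[0.45,0.5,0,0,0],[0.45,1,0,0,0],[0.45,1.5,0,0,0],[0.45,2,0,0,0],[0.45,2.6,0,0,0],[0.45,3.3,0,0,0],[0.45,4.1,0,0,0],[0.45,5,0,0,0],[0.45,5.9,0,0,0],[0.45,6.8,0,0,0]]}'
python3 - <<'E'
from h import *
things("scene",["tin"])
E
python3 -m creep '{"targets":[[0.45,0.7,0,0,0],[0.45,1.6,0,0,0],[0.45,2.5,0,0,0],[0.45,3.4,0,0,0],[0.45,4.3,0,0,0],[0.45,5.2,0,0,0],[0.45,6.1,0,0,0],[0.45,7,0,0,0],[0.45,7.7,0,0,0],[0.45,8.2,0,0,0]]}'
python3 - <<'E'
from h import *
things("scene",["tin","peg"])
o=robot.get_obs(); p=np.array(o['eef_pos']); print(o['time'],p,o['wrist_force'],(p[:2]*1000-O)@RR)
E
```

```text
time: 16.97
eef_pos: [0.5004, -0.1802, 0.086]
eef_rot: [[0.338, 0.941, 0.0], [0.941, -0.338, -0.0], [-0.0, 0.0, -1.0]]
wrist_force: [-0.9, -2.4, 1.1]
width: 0.45
gripper_force: 0.0
scene tin 0.77 ztop 66.6 world [ 516.2 -136.9] [59.6 74. ] long axis deg -21.8 railframe [ -97.9 -336.9]
time: 17.9
eef_pos: [0.528, -0.1029, 0.0858]
eef_rot: [[0.338, 0.941, -0.0], [0.941, -0.338, 0.0], [0.0, -0.0, -1.0]]
wrist_force: [-0.1, -2.8, 0.4]
width: 0.453
gripper_force: 0.1
18.05 [ 0.52781497 -0.10307091  0.08574058] [-0.37413491  0.83302519 -0.66766161] [ -87.09342199 -302.79536141]
```

```bash
python3 -m creep '{"targets":[[0.45,0.5,0,0,0],[0.45,1.2,0,0,0],[0.45,2,0,0,0],[0.45,2.8,0,0,0],[0.45,3.6,0,0,0],[0.45,4.4,0,0,0],[0.45,5.2,0,0,0],[0.45,6,0,0,0],[0.45,6.6,0,0,0],[0.45,7,0,0,0]]}'
python3 -m creep '{"targets":[[0.45,0.5,0,0,0],[0.45,1.1,0,0,0],[0.45,1.7,0,0,0],[0.45,2.3,0,0,0],[0.45,2.8,0,0,0],[0.45,3.3,0,0,0],[0.45,3.6,0,0,0],[0.45,3.8,0,0,0],[0.45,4,0,0,0],[0.45,4,0,0,0]]}'
python3 - <<'E'
from h import *
things("scene",["tin","carton"],"scene5")
o=robot.get_obs(); p=np.array(o['eef_pos']); print(o['time'],p,o['wrist_force'],(p[:2]*1000-O)@RR)
im=cv2.imread("pics/scene5.png")[120:280,200:400]; cv2.imwrite("pics/crop5.png",cv2.resize(im,None,fx=3.5,fy=3.5,interpolation=2))
E
```

```text
time: 18.88
eef_pos: [0.5517, -0.0371, 0.0859]
eef_rot: [[0.337, 0.941, 0.0], [0.941, -0.337, -0.0], [-0.0, 0.0, -1.0]]
wrist_force: [-1.3, -2.6, 1.1]
width: 0.446
gripper_force: 0.1
time: 19.72
eef_pos: [0.565, -0.0, 0.0859]
eef_rot: [[0.338, 0.941, 0.0], [0.941, -0.338, 0.0], [0.0, 0.0, -1.0]]
wrist_force: [-0.3, -0.4, 0.4]
width: 0.451
gripper_force: 0.0
scene tin 0.67 ztop 66.7 world [583.7  43.3] [48.7 70. ] long axis deg -30.4 railframe [ -34.8 -155.1]
scene carton 0.61 ztop 61.8 world [585.8 144.6] [113.5  70.9] long axis deg 88.3 railframe [-35.2 -53.7]
19.8667 [ 5.64865011e-01 -3.16659040e-04  8.57616263e-02] [ 0.33741841 -0.8551854   0.24042464] [ -52.57172909 -199.16430875]
```

View pics/crop5.png

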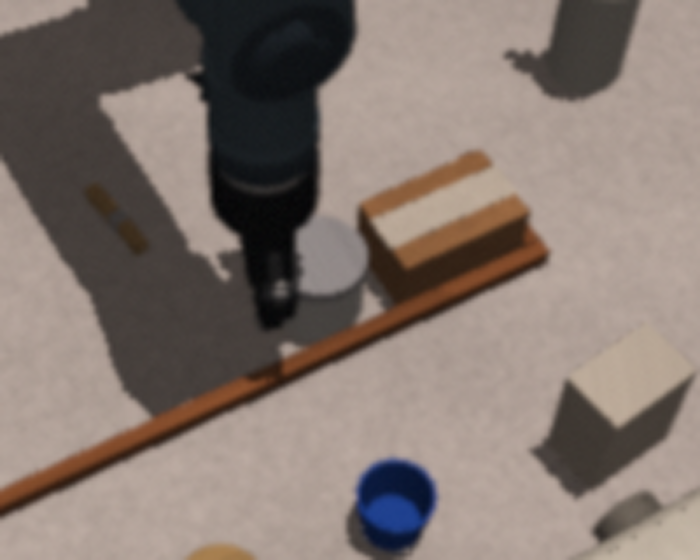

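The crop shows the tin at (322,265) nested in the fingers, with a small gap to the carton at (375,285). About 13 mm is left to go.

```bash
python3 -m creep '{"targets":[[0.45,0.3,0,0,0],[0.45,0.6,0,0,0],[0.45,0.8,0,0,0],[0.45,0.9,0,0,0],[0.45,1,0,0,0],[0.45,1.1,0,0,0],[0.45,1.2,0,0,0],[0.45,1.2,0,0,0],[0.45,1.3,0,0,0],[0.45,1.3,0,0,0]]}'
python3 - <<'E'
from h import *
things("scene",["tin","carton"])
o=robot.get_obs(); p=np.array(o['eef_pos']); print(o['time'],p,o['wrist_force'],(p[:2]*1000-O)@RR)
E
```

```text
time: 20.7
eef_pos: [0.5694, 0.012, 0.0859]
eef_rot: [[0.338, 0.941, 0.0], [0.941, -0.338, -0.0], [0.0, 0.0, -1.0]]
wrist_force: [-0.6, -1.6, 0.5]
width: 0.448
gripper_force: 0.0
scene tin 0.6 ztop 66.9 world [588.1  56.9] [51.2 71.9] long axis deg -32.4 railframe [ -30.7 -141.4]
scene carton 0.56 ztop 61.8 world [586.3 143.5] [111.2  71.8] long axis deg 87.6 railframe [-34.6 -54.9]
20.85 [0.56931808 0.01190197 0.0858689 ] [-0.92310093 -1.45472055  0.02267625] [ -48.41932676 -186.84026088]
```

```bash
python3 -m creep '{"targets":[[0.45,0.1,0,0,0],[0.45,0.1,0,0,0],[0.45,0.1,0,0,0],[0.45,-0.5,0,0,0],[0.45,-2,0,0,0],[0.45,-4,0,0,0],[0.45,-6,0,-1,0],[0.45,-8,0,-3,0],[0.45,-10,0,-5,0],[0.45,-12,0,-7,0]]}'
python3 -m creep '{"targets":[[0.45,-3,1,-2,0],[0.45,-6,2,-4,0],[0.45,-9,2,-5,0],[0.45,-12,2,-6,0],[0.45,-14,2,-6,0],[0.45,-16,2,-6,0],[0.45,-18,2,-6,0],[0.45,-20,2,-6,0],[0.45,-20,2,-6,0],[0.45,-20,2,-6,0]]}'
python3 - <<'E'
from h import *
for n in ("scene","top"): things(n,["tin","carton","peg"],n+"6")
o=robot.get_obs(); p=np.array(o['eef_pos']); print(o['time'],p,o['wrist_force'])
im=cv2.imread("pics/scene6.png")[120:280,200:400]; t=cv2.imread("pics/top6.png")[180:320,160:360]
cv2.imwrite("pics/crop6.png",np.vstack([cv2.resize(im,(700,300)),cv2.resize(t,(700,300))]))
E
```

```text
time: 21.68
eef_pos: [0.528, -0.1017, 0.1564]
eef_rot: [[0.338, 0.941, -0.0], [0.941, -0.338, 0.001], [0.001, -0.001, -1.0]]
wrist_force: [1.2, -0.5, 0.1]
width: 0.448
gripper_force: 0.0
time: 22.52
eef_pos: [0.4796, -0.2967, 0.2158]
eef_rot: [[0.34, 0.94, 0.001], [0.94, -0.34, 0.001], [0.001, 0.0, -1.0]]
wrist_force: [0.4, -0.1, 0.1]
width: 0.448
gripper_force: 0.0
scene tin 0.7 ztop 66.6 world [585.2  49.9] [66.8 71.2] long axis deg -30.2 railframe [ -33.5 -148.4]
scene carton 0.71 ztop 61.9 world [586.4 144.2] [111.   69.5] long axis deg 88.6 railframe [-34.6 -54.2]
top tin 0.73 ztop 67.0 world [582.5  50.6] [67.9 68.7] long axis deg -62.9 railframe [ -36.2 -147.9]
top carton 0.96 ztop 62.0 world [583.9 144.2] [110.3  70. ] long axis deg 88.7 railframe [-37.  -54.2]
top peg 0.7 ztop 16.6 world [434.7 -60.6] [70.4 12.1] long axis deg 7.1 railframe [-181.2 -262.6]
22.9167 [ 0.48020199 -0.29536415  0.21594835] [0.46133483 0.39804141 0.06027229]
```

View pics/crop6.png

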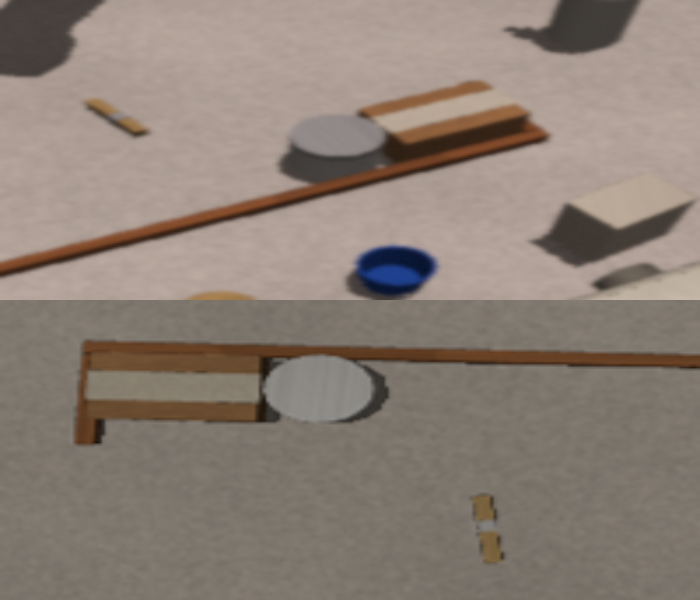

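Everything stands flush. Both views put tin and carton about 94 mm apart, a gap of roughly 4 mm. That is within tolerance but not touching, so I'll nudge the tin a little further along the rail.

```bash
python3 -m creep '{"targets":[[0.45,3,-0.5,0.5,0],[0.45,6.5,-1,1.5,0],[0.45,10,-1.5,3,0],[0.45,13.5,-2,4.5,0],[0.45,17,-2,6.5,0],[0.45,20,-2,8.5,0],[0.45,22,-2,10.5,0],[0.45,24,-2,12,0],[0.45,25.5,-2,13,0],[0.45,26.5,-2,13,0]]}'
python3 -m creep '{"targets":[[0.45,0.8,0,0,0],[0.45,1.5,0,0,0],[0.45,2.1,0,0,0],[0.45,2.5,0,0,0],[0.45,2.7,0,0,0],[0.45,2.8,-0.1,0,0],[0.45,2.9,-0.1,0,0],[0.45,2.9,-0.1,0,0],[0.45,3,-0.1,0,0],[0.45,3,-0.1,0,0]]}'
python3 - <<'E'
from h import *
things("scene",["tin","carton"])
o=robot.get_obs(); p=np.array(o['eef_pos']); print(o['time'],p,o['wrist_force'],(p[:2]*1000-O)@RR)
E
```

```text
time: 23.75
eef_pos: [0.5493, -0.0376, 0.0836]
eef_rot: [[0.336, 0.942, -0.004], [0.942, -0.336, 0.001], [-0.0, -0.004, -1.0]]
wrist_force: [-0.2, -0.8, -0.4]
width: 0.445
gripper_force: 0.0
time: 24.58
eef_pos: [0.5599, -0.0115, 0.0859]
eef_rot: [[0.339, 0.941, -0.0], [0.941, -0.339, -0.0], [-0.0, -0.0, -1.0]]
wrist_force: [-0.3, 0.9, 0.5]
width: 0.448
gripper_force: 0.0
scene tin 0.55 ztop 66.6 world [584.3  50.8] [69.7 68.7] long axis deg 35.3 railframe [ -34.4 -147.6]
scene carton 0.59 ztop 62.0 world [586.1 143.9] [ 71.6 112. ] long axis deg -89.9 railframe [-34.9 -54.5]
24.7333 [ 0.55987808 -0.01144953  0.08584764] [-0.90484432 -0.5651447  -0.23132045] [ -57.28443212 -210.41600126]
```

```bash
python3 -m creep '{"targets":[[0.45,0.7,0,0,0],[0.45,1.4,0,0,0],[0.45,1.9,0,0,0],[0.45,2.3,0,0,0],[0.45,2.6,0,0,0],[0.45,2.8,0,0,0],[0.45,2.9,0,0,0],[0.45,3,0,0,0],[0.45,3.1,0,0,0],[0.45,3.1,0,0,0]]}'
python3 - <<'E'
from h import *
things("scene",["tin","carton"])
o=robot.get_obs(); p=np.array(o['eef_pos']); print(o['time'],p,o['wrist_force'],(p[:2]*1000-O)@RR)
E
```

```text
time: 25.57
eef_pos: [0.5699, 0.0166, 0.0859]
eef_rot: [[0.339, 0.941, -0.001], [0.941, -0.339, -0.003], [-0.003, 0.0, -1.0]]
wrist_force: [-2.1, -5.8, 2.6]
width: 0.45
gripper_force: 0.6
scene tin 0.84 ztop 66.9 world [598.3  55.7] [51.2 92.5] long axis deg -35.8 railframe [ -20.6 -142.4]
scene carton 0.86 ztop 61.8 world [585.1 141.1] [117.6  71.9] long axis deg 88.2 railframe [-35.8 -57.3]
25.7167 [0.56994127 0.01650527 0.08593987] [-1.96145912 -6.27816709  2.81715488] [ -47.90909114 -182.22307257]
```

The force has risen to about 6 N, so the tin is pressing on the carton and the carton on the stop. I'll back off and check.

```bash
python3 -m creep '{"targets":[[0.45,-0.3,0,0,0],[0.45,-1,0,0,0],[0.45,-2.5,0,0,0],[0.45,-4,0,0,0],[0.45,-6,0,-1,0],[0.45,-8,0,-3,0],[0.45,-10,0,-5,0],[0.45,-12,0,-7,0],[0.45,-14,0,-9,0],[0.45,-16,0,-10,0]]}'
python3 -m creep '{"targets":[[0.45,-3,1,-2,0],[0.45,-6,2,-3,0],[0.45,-9,2,-3,0],[0.45,-12,2,-3,0],[0.45,-14,2,-3,0],[0.45,-15,2,-3,0],[0.45,-16,2,-3,0],[0.45,-16,2,-3,0],[0.45,-16,2,-3,0],[0.45,-16,2,-3,0]]}'
python3 - <<'E'
from h import *
for n in ("scene","top"): things(n,["tin","carton","peg"],n+"7")
im=cv2.imread("pics/scene7.png")[120:280,200:400]; t=cv2.imread("pics/top7.png")[180:320,160:360]
cv2.imwrite("pics/crop7.png",np.vstack([cv2.resize(im,(700,300)),cv2.resize(t,(700,300))]))
E
```

```text
time: 26.55
eef_pos: [0.5168, -0.1339, 0.1883]
eef_rot: [[0.338, 0.941, 0.003], [0.941, -0.338, -0.0], [0.001, 0.003, -1.0]]
wrist_force: [1.3, -1.0, 0.3]
width: 0.449
gripper_force: 0.0
time: 27.38
eef_pos: [0.4813, -0.2889, 0.2158]
eef_rot: [[0.337, 0.942, -0.0], [0.942, -0.337, 0.001], [0.001, -0.0, -1.0]]
wrist_force: [-0.2, 0.3, 0.4]
width: 0.451
gripper_force: 0.0
scene tin 0.77 ztop 66.4 world [584.8  54. ] [68.  70.2] long axis deg -43.3 railframe [ -34.  -144.4]
scene carton 0.8 ztop 61.8 world [585.  143.6] [ 74.  114.4] long axis deg -88.6 railframe [-35.9 -54.8]
scene peg 0.59 ztop 19.3 world [624.3 -53.6] [533.   26.5] long axis deg 89.6 railframe [   8.1 -251. ]
top tin 0.71 ztop 66.9 world [583.5  54.6] [69.5 67.6] long axis deg 46.0 railframe [ -35.3 -143.8]
top carton 0.83 ztop 61.8 world [584.  144.8] [110.8  69.8] long axis deg 88.7 railframe [-37.  -53.7]
top peg 0.61 ztop 16.7 world [434.7 -60.6] [70.3 12.3] long axis deg 6.3 railframe [-181.2 -262.6]
```

View pics/crop7.png

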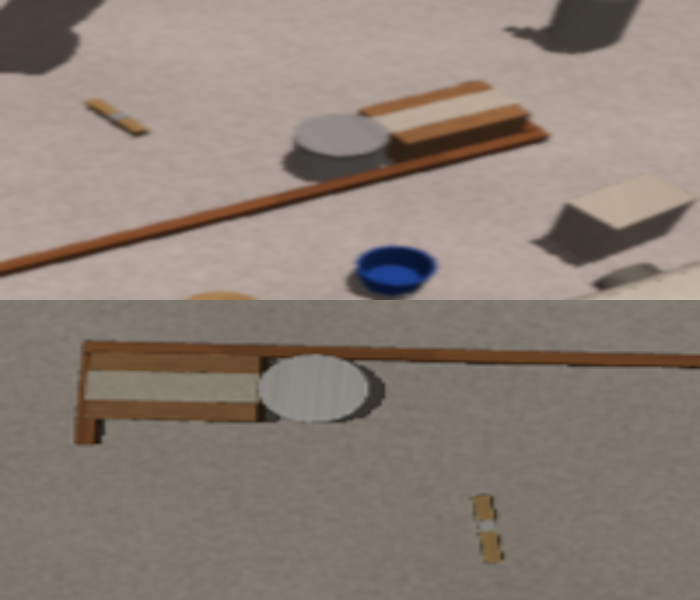

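The tin is now about 90 mm from the carton, so the two touch, and both are flush with the rail. The peg hasn't moved and the hand is clear.

```bash
python3 -c "
from station import robot; print(robot.finish_job())"
```

```text
the job is handed in; nothing more can be done
None
```

The job is handed in at about 28 s: by the last measurement the carton sits flush in the rail's corner, the tin touches both the long rail and the carton, the peg has not moved, and the hand is clear; the hand-in returned no verdict.

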